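Push the stuck cell out of the battery tube

ROBOT

A 7-joint arm with a two-finger parallel gripper is mounted at the origin on a cart in front of the work surface, level with it; the furniture and walls round the work are solid. World frame = base frame: x ahead of the robot, y to its left, z up, the work surface at z = 0. Lengths are in m, angles in rad, forces in N, time in s.
With the tool pointing down it reaches from about 0.4 to 0.85 m from the base axis. Payload 4.5 kg.
Tool frame: the origin (TCP) lies at the very end of the fingers, on their centre line; the grasp point (between the pads) lies 19 mm behind it (r.pinch_z is the distance from the TCP to the grasp point, in m); z points along the fingers, y is the line along which they close (so a half turn about z gives the same grasp; the last joint's range is limited). The gripper opens to 88 mm and grips with 3 to 60 N. Pads are 18 mm wide; open, the fingers measure 123 mm over their backs; the gripper's body (75 mm by 187 mm) begins 45 mm behind the grasp point.
Start: joints at [-1.077, 0.689, -0.195, 1.565, 0.157, 0.902, -0.215], TCP at [0.277, 0.56, 0.239] pointing down, gripper open.
Joint ranges: [-3.01, 3.01], [-0.46, 2.08], [-1.47, 1.51], [0.13, 2.56], [-1, 4.14], [0.04, 2.09], [-2.66, 2.66]. Speed limits (rad/s): [2.57, 2.57, 3.14, 3.14, 3.14, 3.14, 3.14].

INTERFACE

Orientations are given as a unit quaternion [x, y, z, w].
In Python, from plant import r, cams gives the robot as it stands.
- The arm moves only by the shell command python3 -m pendant 'ROWS' [FORCE]. ROWS is JSON, a list of rows, each a list of 3 entries, a list of its own where there are three numbers: the closure, from -1 (fully open) to 1 (shut), then the shift along the tool's x, y, z in mm, then the turn, a rotation vector about the tool's x, y, z in degrees. A call has 1 to 8 rows; each row shifts and turns the commanded pose from where the row before left it, along the tool's axes as they then stand; what a row does not reach is not made up. A row lasts 1/8 s, in which the tool goes at most 62.5 mm and 10.7 degrees, less where a joint would pass 70% of its speed; a pose out of reach is approached as far as the arm can. A call with a gripper value outside its range is refused whole. The fingers move at their own pace and stop on an object; FORCE is the grip in N (left out, the last holds). Time passes only in rows, so rows that do not move let the fingers close. It gives the time, the measured TCP pose, the force, the opening and the grip force at its end, in the units of the state.
- r.get_state(): the state, without advancing time (a new reading comes with each control period).
- cams.snapshot(name): name is "side" or "top" or "wrist"; returns a dict with "img" (420x560x3 uint8, red, green, blue), "camera_matrix" (3x3 intrinsics, pixels), "camera_from_world" (4x4, takes a point from world to camera coordinates); the wrist camera has in their place "tool_from_camera" (4x4, takes a point from camera to tool coordinates, whose origin is the TCP and whose axes are the flange's). Camera axes: x right, y up, looking along -z (the intrinsics and any distortion apply to the point x, -y, -z); pixel columns grow to the right and rows downward; lengths in m; the calibration is good to about 2 mm. A picture is of the moment at which its call begins: read the wrist's pose just before it. There is no depth.
- r.finish_job(): hands the job in; it is judged then, once.
The state is a dict: "clock": time; "q": joint angles; "qd": joint speeds; "joint_torque": joint torques, N m; "tool_pos": TCP position; "eef_rot": TCP orientation; "contact_force": force on the tool from outside, world axes, zero at the start; "moment": the same for the moment, N m; "opening": opening from 0.0 (shut) to 1.0 (fully open); "finger_force": force on a finger pad.
Only numpy, scipy, OpenCV 4.12 (cv2) and the standard library are available. Lean on these libraries where they do the work, as an engineer would, in place of code of your own. Each camera call takes 0.05 s, during which the arm holds its last target. There are 200 camera calls.

TASK

A dead battery cell is stuck in the upright battery tube clamped in the stand. Take the longest of the three pushers from the rack and push it down through the tube from above until its flange sits on the tube's mouth, so that the cell drops out of the lower end into the tray; let go of the pusher there.

Things in the scene. Friction and masses are not known exactly. Their poses are not given: they have to be found in the camera images.
- pusher_grip (a point): the longest of three steel pushers standing in the rack: round grip head 20 mm wide, 46 mm high; below it a flange 40 mm wide, 4 mm thick; then a shank 11 mm thick, 82 mm long, foot edge rounded. This point is on its axis, 26 mm above the flange, 20 mm below the head's top, 112 mm above the foot; z up along it. The two others have the same head and flange but shanks of 34 and 26 mm. About 90 g
- rack: fixed black block, 56 mm (x) by 184 mm (y) by 28 mm high, with three 13.5 mm holes 60 mm apart in a row along its y axis, 22 mm deep, in which the pushers stand upright, in any order. Origin: centre of its underside; z up. Lift a pusher more than 22 mm to clear it
- tube_mouth (a point): centre of the upper rim of the upright tube in the fixed stand, 145 mm above the worktop; z up. The mouth is a funnel 36 mm wide (44 outside) that narrows over 12 mm to a 17 mm bore; the tube is 65 mm long. The stand's post, 55 to 77 mm out along y, is 118 mm high. With the pusher's flange on the rim, its grip point is 30 mm above this point
- cell_centre (a point): centre of the stuck cell, a cylinder 15 mm thick and 48 mm long, with a 2 mm pole on top, its lower 9 mm showing below the tube. Spring contacts grip it: pushing takes 5 to 15 N until its top is 55 mm below the mouth, then it drops into the tray below, which is part of the stand: 120 (x) by 110 (y) mm, walls 35 mm high, floor 141 mm below the mouth
Mind the look-alikes: they are no part of the job. Leave any yellow look-alike of the part that bears pusher_grip alone.

How it is judged:
On the way, in this order (a step that is already met when the one before it is completed fails the run):
1. the longest pusher is lifted out of the rack (distance of pusher_grip from where it was at the start of the episode above 0.04 m), for 0.1 s.
2. the cell has left the tube with the pusher in the bore (z of cell_centre in the frame of tube_mouth below -0.091 m and z of pusher_grip in the frame of tube_mouth below 0.09 m and horizontal distance between pusher_grip and tube_mouth below 0.025 m), for 0.05 s.
At the end, for the whole second after the job is handed in: the cell lies or stands in the tray; the longest pusher stands in the tube, its flange within 10 mm of the rim, its grip point within 15 mm of the tube's axis and tilted less than 15 degrees (z of cell_centre in the frame of tube_mouth below -0.096 m and x of cell_centre in the frame of tube_mouth between -0.056 and 0.056 m and y of cell_centre in the frame of tube_mouth between -0.051 and 0.051 m and height (world z) of cell_centre above 0 m and horizontal distance between pusher_grip and tube_mouth below 0.015 m and z of pusher_grip in the frame of tube_mouth below 0.04 m and angle between pusher_grip's own z axis and vertical below 0.26 rad); the robot touches nothing.
It also fails if it takes over 42 s, if anything falls off the work surface, if the arm or the gripper's body presses on something with over 40 N, if the wrist force passes 120 N, or if a joint passes its speed limit or range.

## Working session

There is one attempt and no reset: what is moved stays moved. The work goes in short steps, Python scripts to look and compute and a shell command to move; the robot and the scene stay as the last step left them, time stands still between calls to the robot, and variables do not carry over. Pictures are saved under pics/ and viewed, at most 10 in all, crops included, and the job is handed in when it is done.

```bash
mkdir -p pics; ls; python3 - <<'E'
from plant import r,cams
import cv2,numpy as np
s=r.get_state();print(s['clock'],s['tool_pos'],s['eef_rot'],r.pinch_z)
for n in('side','top'):
    c=cams.snapshot(n);cv2.imwrite(f'pics/{n}0.png',c['img'][:,:,::-1]);np.savez(f'pics/{n}0.npz',**c)
    print([k for k in c]);print(c['camera_matrix'],c['camera_from_world'])
E
```

```text
pics
0.0 [0.27710581 0.55950783 0.23792048] [ 2.27806191e-01  9.73706063e-01 -9.06452888e-04 -1.44346593e-04] 0.0187
['img', 'camera_matrix', 'camera_from_world']
[[504.2055838    0.         287.04933569]
 [  0.         504.2055838  209.51607387]
 [  0.           0.           1.        ]] [[ 0.83106864 -0.55607714 -0.01015547 -0.41243458]
 [ 0.32131986  0.46515504  0.82485413 -0.26789654]
 [-0.45395866 -0.68877355  0.56525439 -0.92184072]
 [ 0.          0.          0.          1.        ]]
['img', 'camera_matrix', 'camera_from_world']
[[451.68980428   0.         271.93503216]
 [  0.         451.68980428 210.71918845]
 [  0.           0.           1.        ]] [[ 0.0114624  -0.99984898 -0.0130625   0.0290717 ]
 [ 0.9974631   0.01051525  0.07040457 -0.5167521 ]
 [-0.07025658 -0.01383637  0.99743299 -1.09484883]
 [ 0.          0.          0.          1.        ]]
```

View pics/side0.png

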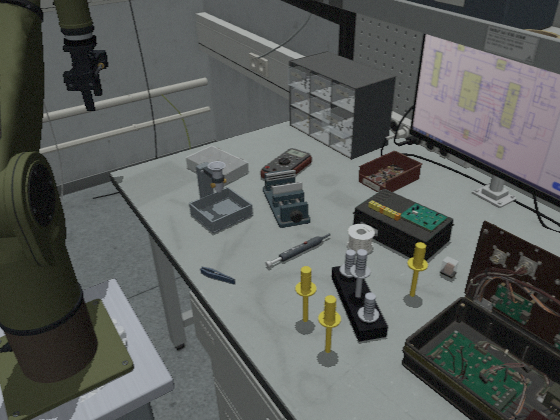

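View pics/top0.png

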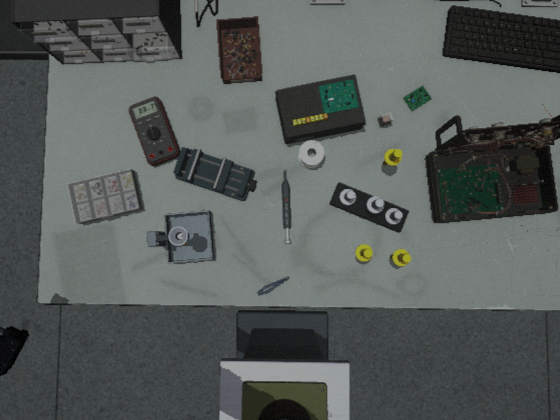

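Side view: tube stand near (217,180), rack with three grey pushers near (358,300), and yellow look-alikes around it. Top view: rack near (370,207), tube near (179,237). I'll zoom in on both.

```bash
python3 - <<'E'
import cv2,numpy as np
s=cv2.imread('pics/side0.png');t=cv2.imread('pics/top0.png')
z=lambda i,x,y,w,h:cv2.resize(i[y:y+h,x:x+w],(400,300),interpolation=cv2.INTER_CUBIC)
cv2.imwrite('pics/z0.png',np.vstack([np.hstack([z(s,310,230,160,120),z(s,170,140,100,75)]),np.hstack([z(t,320,160,100,75),z(t,140,200,100,75)])]))
E
```

```text
(no output)
```

View pics/z0.png

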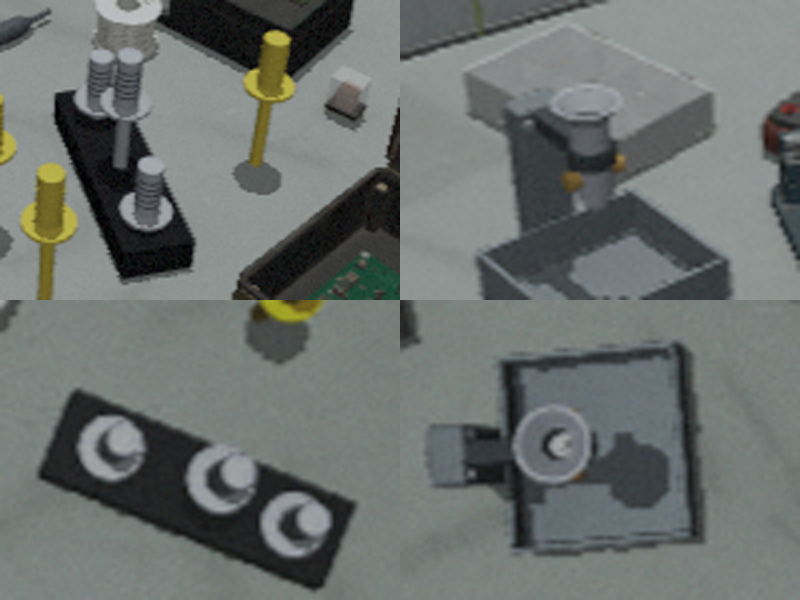

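The longest pusher is the middle one: its head top is at about side (361,252) and top (379,202). The mouth centre is at about side (217,166) and top (178,236). Next I'll triangulate.

```bash
cat > h.py <<'E'
import numpy as np
def ray(c,uv):
    K=c['camera_matrix'];M=c['camera_from_world']
    d=np.array([(uv[0]-K[0,2])/K[0,0],-(uv[1]-K[1,2])/K[1,1],-1.])
    R=M[:3,:3];return -R.T@M[:3,3],R.T@d/np.linalg.norm(d)
def tri(rays):
    A=0;b=0
    for o,d in rays:
        P=np.eye(3)-np.outer(d,d);A=A+P;b=b+P@o
    x=np.linalg.solve(A,b);return x,[np.linalg.norm((np.eye(3)-np.outer(d,d))@(x-o))*1e3 for o,d in rays]
def plane(rr,z): o,d=rr;return o+d*(z-o[2])/d[2]
E
python3 - <<'E'
from h import *
np.set_printoptions(precision=4,suppress=True)
S=dict(np.load('pics/side0.npz'));T=dict(np.load('pics/top0.npz'))
for n,a,b in [('headtop',(361.3,251.5),(379,202.5)),('flange',(360.4,271.2),(375,204.5)),('mouth',(216.8,166.3),(178.2,236)),
  ('yel1',(419.6,244.5),(397,155)),('yel2',(330,299),(404,258)),('yel3',(306,270),(366,253))]:
    print(n,*tri([ray(S,a),ray(T,b)]))
print('mid hole',plane(ray(T,(369.7,207.7)),.028))
c=[plane(ray(T,(320+x/4,160+y/4)),.028) for x,y in((80,93),(355,205),(320,288),(40,177))]
print(np.array(c),np.mean(c,0))
E
```

```text
headtop [ 0.5292 -0.2023  0.1372] [np.float64(0.704899769140418), np.float64(0.7048997691402541)]
flange [ 0.5293 -0.2041  0.0895] [np.float64(1.242222892107838), np.float64(1.2422228921078484)]
mouth [0.4516 0.2369 0.1411] [np.float64(1.6631930975630054), np.float64(1.6631930975628226)]
yel1 [ 0.6373 -0.2449  0.1327] [np.float64(2.3064400336542072), np.float64(2.3064400336540554)]
yel2 [ 0.4094 -0.2596  0.127 ] [np.float64(2.161001388535274), np.float64(2.161001388535163)]
yel3 [ 0.4192 -0.1761  0.1269] [np.float64(1.9459170834068542), np.float64(1.945917083406758)]
mid hole [ 0.5256 -0.2036  0.028 ]
[[ 0.5849 -0.1313  0.028 ]
 [ 0.5179 -0.2983  0.028 ]
 [ 0.4672 -0.2767  0.028 ]
 [ 0.5331 -0.107   0.028 ]] [ 0.5258 -0.2033  0.028 ]
```

```bash
cat >> h.py <<'E'
from scipy.spatial.transform import Rotation as Rn
def go(p,s=None):  # shift (mm, tool axes) to TCP point p; plus tilt-fix rotvec deg
    from plant import r
    s=s or r.get_state();R=Rn.from_quat(s['eef_rot']);M=R.as_matrix()
    z=M[:,2];w=np.cross(z,[0,0,-1]);
    print('t',round(s['clock'],2),'pos',np.round(s['tool_pos'],4),'F',np.round(s['contact_force'],1),'open',round(s['opening'],3),'grip',s['finger_force'])
    print('shift',np.round(M.T@(np.array(p)-s['tool_pos'])*1e3,1),'levelling',np.round(np.degrees(M.T@w),2),'toolx',M[:2,0])
def wsnap(n):
    from plant import r,cams
    import cv2
    s=r.get_state();c=cams.snapshot('wrist');cv2.imwrite(f'pics/{n}.png',c['img'][:,:,::-1])
    W=np.eye(4);W[:3,:3]=Rn.from_quat(s['eef_rot']).as_matrix();W[:3,3]=s['tool_pos']
    np.savez(f'pics/{n}.npz',img=c['img'],camera_matrix=c['camera_matrix'],camera_from_world=np.linalg.inv(W@c['tool_from_camera']))
def proj(c,p):
    q=c['camera_from_world']@np.append(p,1);k=c['camera_matrix']@np.array([q[0],-q[1],-q[2]]);return k[:2]/k[2]
E
python3 -m pendant '[[-1,[-20,-20,0],[0,0,0]],[-1,[-35,-36,0],[0,0,0]],[-1,[-35,-36,0],[0,0,0]],[-1,[-35,-36,0],[0,0,0]],[-1,[-20,-20,0],[0,0,0]],[-1,[0,0,0],[0,0,0]]]'
python3 - <<'E'
from h import *
wsnap('w1');go((.529,-.203,.238));c=dict(np.load('pics/w1.npz'));print(proj(c,(.4516,.2369,.1411)),c['camera_from_world'])
E
```

```text
clock: 0.85
tool_pos: [0.3425, 0.3606, 0.2386]
eef_rot: [0.23, 0.973, -0.001, 0.0]
contact_force: [0.2, 0.8, 0.6]
opening: 0.999
finger_force: 0.0
t 0.9 pos [0.3418 0.3629 0.2387] F [-1.2  1.  -0.3] open 0.996 grip 0.0
shift [-419.5 -423.5    0.6] levelling [ 0.01 -0.01  0.  ] toolx [-0.89547491  0.44511193]
[218.05741075 363.1033886 ] [[ 0.44675107  0.8946568  -0.00163921 -0.47601012]
 [-0.86093104  0.42941017 -0.27277216  0.1772739 ]
 [-0.24333358  0.1232725   0.96207726 -0.34918313]
 [ 0.          0.          0.          1.        ]]
```

```bash

python3 -m pendant '[[-1,[-35,-10,0],[0,0,0]],[-1,[-45,-20,0],[0,0,0]],[-1,[-20,-20,0],[0,0,0]],[-1,[0,0,0],[0,0,0]]]' >/dev/null
python3 - <<'E'
from h import *
import cv2
wsnap('w2');go((.529,-.203,.238));c=dict(np.load('pics/w2.npz'));print(proj(c,(.4516,.2369,.1411)))
cv2.imwrite('pics/w12.png',np.hstack([cv2.resize(cv2.imread(f'pics/w{i}.png'),(400,300)) for i in(1,2)]))
E
```

```text
t 1.45 pos [0.4088 0.2755 0.2387] F [0.2 0.3 0.1] open 1.0 grip 0.0
shift [-319.8 -375.7   -0. ] levelling [ 0.07 -0.04  0.  ] toolx [-0.89640571  0.44323382]
[264.6456261  272.47544245]
```

View pics/w12.png

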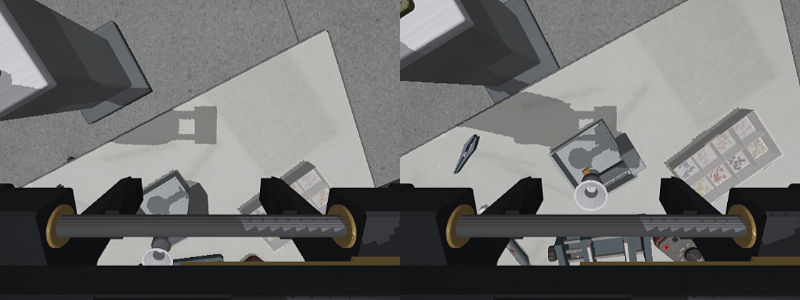

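Both views show the funnel rim where predicted: about (220,360) in w1 and (267,274) in w2, and w2 is unoccluded. I'll refine it with an ellipse fit and travel on to the rack.

```bash
python3 - <<'E'
from h import *
import cv2
def rim(c,u,v,R,th):
    g=cv2.cvtColor(c['img'],cv2.COLOR_RGB2GRAY)[v-R:v+R,u-R:u+R]
    m=(g>th).astype(np.uint8)
    k=max(cv2.findContours(m,cv2.RETR_EXTERNAL,cv2.CHAIN_APPROX_NONE)[0],key=cv2.contourArea)
    e=cv2.fitEllipse(cv2.convexHull(k));return np.array(e[0])+[u-R,v-R],e[1]
S=dict(np.load('pics/side0.npz'));T=dict(np.load('pics/top0.npz'));W=dict(np.load('pics/w2.npz'));W1=dict(np.load('pics/w1.npz'))
P=[]
for n,c,a in(('w2',W,(267,274,36)),('w1',W1,(220,360,30)),('top',T,(178,236,14)),('side',S,(217,166,13))):
    for th in(150,170,190):
        try:print(n,th,*rim(c,*a,th))
        except Exception as e:print(n,th,'x')
E
python3 -m pendant '[[-1,[-25,-25,0],[0,0,0]],[-1,[-39,-46,0],[0,0,0]],[-1,[-39,-46,0],[0,0,0]],[-1,[-39,-46,0],[0,0,0]],[-1,[-39,-46,0],[0,0,0]],[-1,[-30,-40,0],[0,0,0]],[-1,[-20,-25,0],[0,0,0]],[-1,[0,0,0],[0,0,0]]]' >/dev/null
python3 - <<'E'
from h import *
wsnap('w3');go((.529,-.203,.238));c=dict(np.load('pics/w3.npz'));print(proj(c,(.529,-.203,.138)))
E
```

```text
w2 150 [261.65786171 276.38516998] (72.98960876464844, 93.5499496459961)
w2 170 [256.61062241 277.18385315] (53.48193359375, 115.85930633544922)
w2 190 [266.76351166 273.82831955] (42.78379440307617, 47.239463806152344)
w1 150 [212.14155579 351.89935112] (42.231266021728516, 92.2257308959961)
w1 170 [210.92487144 352.50773621] (41.471553802490234, 89.8372802734375)
w1 190 [219.61471939 364.51502991] (33.5117073059082, 43.15110397338867)
top 150 x
top 170 x
top 190 x
side 150 [216.53094673 164.71326828] (7.847175598144531, 17.01188850402832)
side 170 x
side 190 x
t 2.5 pos [ 0.4955 -0.0722  0.2387] F [0.3 0.6 0.4] open 0.995 grip 0.0
shift [ -88.  -102.5    0.5] levelling [ 0.11  0.01 -0.  ] toolx [-0.89674313  0.4425514 ]
[173.02682349 302.75298846]
```

```bash

python3 -m pendant '[[-1,[-25,-35,0],[0,0,0]],[-1,[-30,-45,0],[0,0,0]],[-0.5,[-8,-22,0],[0,0,0]],[-0.5,[0,0,0],[0,0,0]]]' >/dev/null
python3 - <<'E'
from h import *
import cv2
wsnap('w4');go((.529,-.203,.238));c=dict(np.load('pics/w4.npz'));print(proj(c,(.529,-.203,.138)))
cv2.imwrite('pics/w34.png',np.hstack([cv2.resize(cv2.imread(f'pics/w{i}.png'),(400,300)) for i in(3,4)]))
S=dict(np.load('pics/side0.npz'));T=dict(np.load('pics/top0.npz'));W=dict(np.load('pics/w2.npz'))
print(tri([ray(S,(216.8,166)),ray(T,(178.2,236)),ray(W,(266.8,273.8))]),tri([ray(T,(178.2,236)),ray(W,(266.8,273.8))]),plane(ray(W,(266.8,273.8)),.145),plane(ray(T,(178.2,236)),.145))
E
```

```text
t 3.05 pos [ 0.5064 -0.1905  0.2386] F [0.4 0.2 0.2] open 0.762 grip 0.0
shift [-25.7  -1.2   0.6] levelling [ 0.11 -0.03  0.  ] toolx [-0.89741341  0.44119036]
[280.79785671 241.1588222 ]
(array([0.45230097, 0.23755964, 0.14150664]), [np.float64(1.3769096947525319), np.float64(2.2000632704668504), np.float64(1.2514407199638726)]) (array([0.45115496, 0.23798747, 0.14404929]), [np.float64(1.4400107675751996), np.float64(1.4400107675753049)]) [0.45191557 0.23911611 0.145     ] [0.45005871 0.23680446 0.145     ]
```

View pics/w34.png

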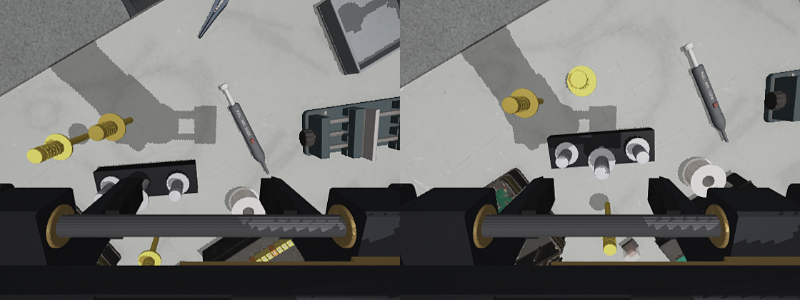

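The middle head top is at w4 about (280,240), which matches the prediction of (281,241). Descending to grasp.

```bash

python3 -m pendant '[[-0.3,[-15,-1,0],[0,0,0]],[-0.3,[-11,0,5],[0,0,0]],[-0.3,[0,0,30],[0,0,0]],[-0.3,[0,0,35],[0,0,0]],[-0.3,[0,0,35],[0,0,0]],[-0.3,[0,0,22],[0,0,0]],[-0.3,[0,0,9],[0,0,0]],[-0.3,[0,0,0],[0,0,0]]]' 
python3 - <<'E'
from h import *
wsnap('w5');go((.529,-.203,.102))
E
```

```text
clock: 4.05
tool_pos: [0.5288, -0.2047, 0.1025]
eef_rot: [0.227, 0.974, 0.0, -0.0]
contact_force: [-0.0, -0.2, 0.2]
opening: 0.652
finger_force: 0.0
t 4.1 pos [ 0.5292 -0.2051  0.1031] F [-0.   0.5  0.2] open 0.651 grip 0.0
shift [1.1 1.8 1.1] levelling [0.04 0.03 0.  ] toolx [-0.896606    0.44282878]
```

View pics/w5.png

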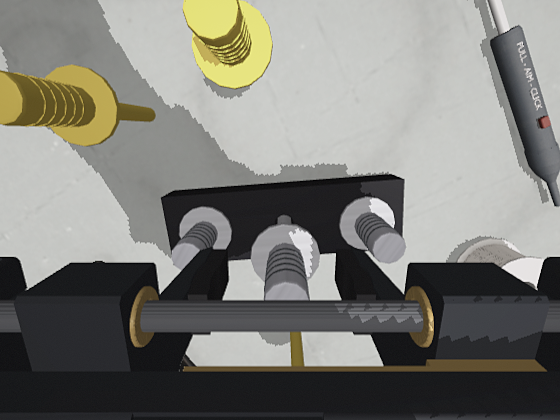

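The head is centred at u≈285, midway between the fingers at about 205 and 365. Closing and lifting.

```bash

python3 -m pendant '[[1,[0,0,0],[0,0,0]],[1,[0,0,0],[0,0,0]],[1,[0,0,0],[0,0,0]],[1,[0,0,0],[0,0,0]],[1,[0,0,-8],[0,0,0]],[1,[0,0,-25],[0,0,0]],[1,[0,0,-40],[0,0,0]],[1,[0,0,-40],[0,0,0]]]' 45
python3 -m pendant '[[1,[0,0,-40],[0,0,0]],[1,[20,20,-15],[0,0,0]],[1,[39,44,0],[0,0,0]],[1,[39,44,0],[0,0,0]],[1,[39,44,0],[0,0,0]],[1,[39,44,0],[0,0,0]],[1,[15,20,0],[0,0,0]],[1,[0,0,0],[0,0,0]]]'
python3 - <<'E'
from h import *
go((.4517,.2385,.275))
E
```

```text
clock: 5.1
tool_pos: [0.5281, -0.2058, 0.2171]
eef_rot: [0.228, 0.974, 0.0, -0.0]
contact_force: [0.9, 0.6, -0.7]
opening: 0.217
finger_force: 44.8
clock: 6.1
tool_pos: [0.4527, 0.0745, 0.2712]
eef_rot: [0.226, 0.974, 0.0, 0.0]
contact_force: [0.2, -0.0, -1.1]
opening: 0.211
finger_force: 44.8
t 6.1 pos [0.4527 0.0745 0.2712] F [ 0.2 -0.  -1.1] open 0.211 grip 44.79770355625078
shift [ 72.9 146.9  -3.7] levelling [0.05 0.   0.  ] toolx [-0.89827731  0.43942904]
```

```bash

python3 -m pendant '[[1,[18,30,0],[0,0,0]],[1,[25,50,0],[0,0,0]],[1,[20,42,0],[0,0,0]],[1,[9,22,0],[0,0,0]],[1,[0,3,0],[0,0,0]],[1,[0,0,0],[0,0,0]]]' >/dev/null
python3 - <<'E'
from h import *
import cv2
from plant import cams
go((.4517,.2385,.275));wsnap('w6')
S=cams.snapshot('side');T=cams.snapshot('top')
z=lambda i,x,y,w,h:cv2.resize(i[y:y+h,x:x+w,::-1],(400,300),interpolation=cv2.INTER_CUBIC)
cv2.imwrite('pics/z6.png',np.hstack([z(S['img'],160,80,120,90),z(cv2.imread('pics/w6.png')[:,:,::-1],120,130,320,240)]))
for p in((.4517,.2385,.145),(.4517,.2385,.174)):print(proj(S,p))
E
```

```text
t 6.85 pos [0.4545 0.2337 0.2705] F [ 0.7 -0.7 -1.5] open 0.215 grip 44.79379208176397
shift [ 4.6  3.  -4.5] levelling [-0.1   0.03  0.  ] toolx [-0.89492543  0.44621533]
[215.6894888  164.57182242]
[214.58432695 153.84278212]
```

View pics/z6.png

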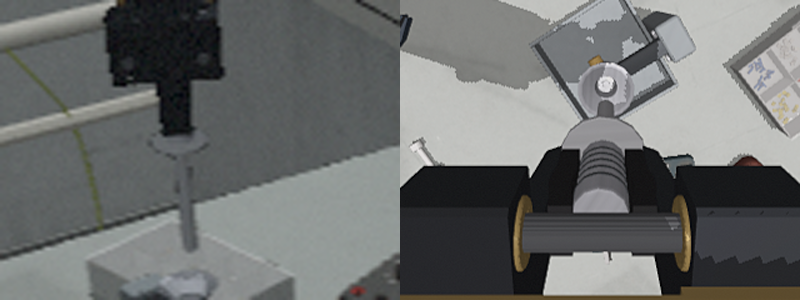

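Side: the shank hangs vertical with its foot at about (217,155). Wrist: the rim centre is at about (284,200), just ahead of the foot. I'll check the mouth fix with this view.

```bash
python3 - <<'E'
from h import *
import cv2
c=dict(np.load('pics/w6.npz'))
g=cv2.cvtColor(c['img'],cv2.COLOR_RGB2GRAY)
print('pred',proj(c,(.4517,.2385,.145)),'foot',proj(c,(.4545,.2337,.1735)),'obs plane',plane(ray(c,(284,200)),.145))
x0,y0=235,160
z=cv2.resize(c['img'][y0:y0+90,x0:x0+100,::-1],(600,540),interpolation=cv2.INTER_CUBIC)
cv2.imwrite('pics/z7.png',z)
E
```

```text
pred [283.96373732 201.48438091] foot [280.58437422 214.73495625] obs plane [0.45043875 0.23916163 0.145     ]
```

View pics/z7.png

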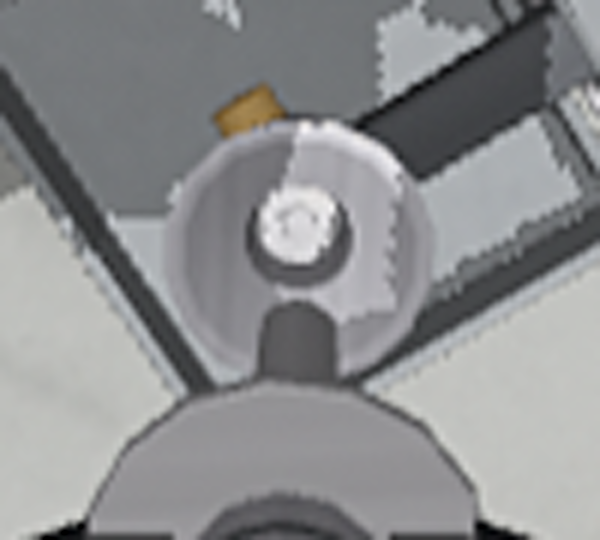

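Rim centre is (285,201.3) and foot centre is about (285,216). Working out the relative shift:

```bash
python3 - <<'E'
from h import *
from plant import r
c=dict(np.load('pics/w6.npz'))
m=plane(ray(c,(285,201.3)),.145);f=plane(ray(c,(285.2,216)),.1735)
M=Rn.from_quat(r.get_state()['eef_rot']).as_matrix()
print(m,f,'shift',M.T@(m-f)*1e3,'foot off tcp',M.T@(f-r.get_state()['tool_pos'])*1e3)
E
```

```text
[0.4519723  0.23944541 0.145     ] [0.45724037 0.23670511 0.1735    ] shift [ 5.94913798  0.13345877 28.49740025] foot off tcp [-1.41902478  3.83405249 97.19367136]
```

```bash

python3 -m pendant '[[1,[5,1,0],[0,0,0]],[1,[0,0.5,10],[0,0,0]],[1,[0,0,15],[0,0,0]],[1,[0,0,10],[0,0,0]],[1,[0,0,5],[0,0,0]],[1,[0,0,4],[0,0,0]],[1,[0,0,4],[0,0,0]],[1,[0,0,0],[0,0,0]]]' 
python3 - <<'E'
from h import *
go((.4518,.2388,.16))
E
```

```text
clock: 8.0
tool_pos: [0.45, 0.2395, 0.2224]
eef_rot: [0.228, 0.974, -0.0, -0.0]
contact_force: [0.6, -0.0, -2.8]
opening: 0.217
finger_force: 44.8
t 8.0 pos [0.45   0.2395 0.2224] F [ 0.6 -0.  -2.8] open 0.217 grip 44.775038195512025
shift [-1.9  0.2 62.4] levelling [-0.03 -0.01  0.  ] toolx [-0.89611272  0.4438265 ]
```

The foot is in the bore without contact. Now pushing.

```bash

python3 -m pendant '[[1,[-1,0,5],[0,0,0]],[1,[0,0,8],[0,0,0]],[1,[0,0,8],[0,0,0]],[1,[0,0,8],[0,0,0]],[1,[0,0,8],[0,0,0]],[1,[0,0,0],[0,0,0]]]' 60
python3 - <<'E'
from h import *
go((.4518,.2388,.16))
E
```

```text
clock: 8.75
tool_pos: [0.4508, 0.2392, 0.1853]
eef_rot: [0.228, 0.974, -0.0, -0.0]
contact_force: [-0.7, -0.4, -0.7]
opening: 0.21
finger_force: 59.7
t 8.75 pos [0.4508 0.2392 0.1853] F [-0.7 -0.4 -0.7] open 0.21 grip 59.73678614012897
shift [-1.1  0.1 25.3] levelling [-0.02 -0.02  0.  ] toolx [-0.89617148  0.4437077 ]
```

```bash

python3 -m pendant '[[1,[0,0,8],[0,0,0]],[1,[0,0,8],[0,0,0]],[1,[0,0,4],[0,0,0]],[1,[0,0,2],[0,0,0]],[1,[0,0,1],[0,0,0]],[1,[0,0,0],[0,0,0]]]'
python3 - <<'E'
from h import *
go((.4518,.2388,.16))
E
```

```text
clock: 9.5
tool_pos: [0.451, 0.2394, 0.1628]
eef_rot: [0.228, 0.974, 0.0, 0.0]
contact_force: [0.2, 0.4, -1.4]
opening: 0.211
finger_force: 59.7
t 9.5 pos [0.451  0.2394 0.1628] F [ 0.2  0.4 -1.4] open 0.211 grip 59.74054024089128
shift [-0.9 -0.1  2.8] levelling [ 0.01  0.   -0.  ] toolx [-0.89618408  0.44368243]
```

```bash

python3 -m pendant '[[1,[0,0,1],[0,0,0]],[1,[0,0,1],[0,0,0]],[1,[0,0,0.5],[0,0,0]],[1,[0,0,0],[0,0,0]]]'
python3 - <<'E'
from h import *
import cv2
from plant import cams
go((.4518,.2388,.16))
S=cams.snapshot('side');T=cams.snapshot('top')
z=lambda i,x,y,w,h:cv2.resize(i[y:y+h,x:x+w,::-1],(400,300),interpolation=cv2.INTER_CUBIC)
cv2.imwrite('pics/z8.png',np.hstack([z(S['img'],170,130,120,90),z(T['img'],140,200,100,75)]))
E
```

```text
clock: 10.0
tool_pos: [0.451, 0.2393, 0.1602]
eef_rot: [0.228, 0.974, 0.0, 0.0]
contact_force: [-0.5, 0.0, -1.4]
opening: 0.207
finger_force: 59.7
t 10.0 pos [0.451  0.2393 0.1602] F [-0.5  0.  -1.4] open 0.207 grip 59.74186915671453
shift [-0.9 -0.1  0.2] levelling [ 0.01  0.   -0.  ] toolx [-0.89617965  0.44369138]
```

View pics/z8.png

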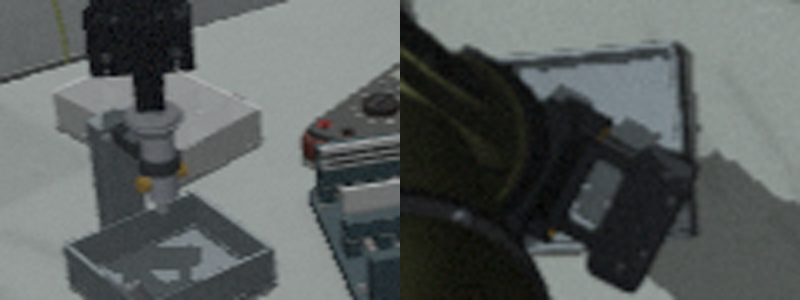

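The flange is at the rim (side ≈ (216,167)) and the cell no longer shows below the tube. I'll seat it to contact.

```bash

python3 -m pendant '[[1,[0,0,0.8],[0,0,0]],[1,[0,0,0.8],[0,0,0]],[1,[0,0,0],[0,0,0]]]'

```

```text
clock: 10.48
tool_pos: [0.4513, 0.2393, 0.1596]
eef_rot: [0.228, 0.974, 0.0, 0.001]
contact_force: [-0.7, -1.3, 9.3]
opening: 0.21
finger_force: 59.7
```

Contact is at 9 N, so the flange is seated. Releasing and retreating.

```bash

python3 -m pendant '[[0.3,[0,0,0],[0,0,0]],[-0.3,[0,0,0],[0,0,0]],[-0.3,[0,0,0],[0,0,0]],[-0.3,[0,0,0],[0,0,0]],[-0.3,[0,0,-10],[0,0,0]],[-0.3,[0,0,-25],[0,0,0]],[-0.3,[0,0,-35],[0,0,0]],[-0.3,[0,0,-40],[0,0,0]]]'
python3 -m pendant '[[-0.3,[15,25,0],[0,0,0]],[-0.3,[30,50,0],[0,0,0]],[-0.3,[30,50,0],[0,0,0]],[-0.3,[30,50,0],[0,0,0]],[-0.3,[15,40,0],[0,0,0]],[-0.3,[0,20,0],[0,0,0]],[-0.3,[0,0,0],[0,0,0]]]'
python3 - <<'E'
from h import *
import cv2
from plant import cams
S=cams.snapshot('side');T=cams.snapshot('top')
z=lambda i,x,y,w,h:cv2.resize(i[y:y+h,x:x+w,::-1],(400,300),interpolation=cv2.INTER_CUBIC)
cv2.imwrite('pics/z9.png',np.hstack([z(S['img'],170,130,120,90),z(T['img'],140,200,100,75)]))
E
```

```text
clock: 11.48
tool_pos: [0.4506, 0.239, 0.27]
eef_rot: [0.228, 0.974, -0.0, -0.0]
contact_force: [0.2, -0.1, -0.7]
opening: 0.646
finger_force: 0.0
clock: 12.35
tool_pos: [0.4474, 0.5041, 0.2686]
eef_rot: [0.227, 0.974, 0.0, -0.0]
contact_force: [0.0, -0.1, -0.0]
opening: 0.65
finger_force: 0.0
```

View pics/z9.png

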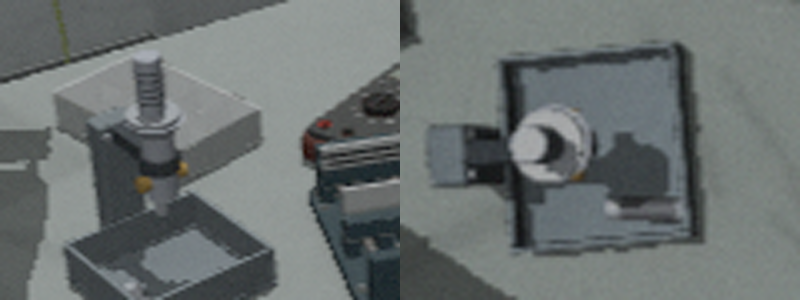

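The pusher stands upright with its flange on the rim (top ≈ (178,237)). The cell lies in the tray at about top (202,252). Handing in.

```bash
python3 -c "
from plant import r
print(r.finish_job())"
```

```text
the job is handed in; nothing more can be done
None
```

The job is handed in: the longest pusher stands upright in the tube with its flange on the rim, the cell lies in the tray, and the arm is clear, at about 12.5 s of the 42 s allowed (the hand-in gave no verdict).

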